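# Clamp a mains adapter in a cam-lever work holder

### The arm

A 7-joint arm with a two-finger parallel gripper is mounted at the origin on a cart in front of the work surface, level with it; the furniture and walls round the work are solid. World frame = base frame: x ahead of the robot, y to its left, z up, the work surface at z = 0. Lengths are in m, angles in rad, forces in N, time in s.
With the tool pointing down it reaches from about 0.425 to 0.95 m from the base axis. Payload 4.7 kg.
Tool frame: the origin (TCP) lies between the finger pads; the fingertips stand 25 mm ahead of it and the grasp point (between the pads) lies 6 mm ahead of it; z points along the fingers, y is the line along which they close (so a half turn about z gives the same grasp; the last joint's range is limited). The gripper opens to 85 mm and grips with 20 to 120 N. Pads are 22 mm wide; open, the fingers measure 114 mm over their backs; the gripper's body (76 mm by 85 mm) begins 54 mm behind the grasp point. The pads swing forward as they close: fully open they stand 13 mm farther back than shut.
Start: joints at [-1.351, 0.469, -0.049, 1.532, 0.024, 1.141, -0.082], TCP at [0.166, 0.654, 0.256] pointing down, gripper open.
Joint ranges: [-2.59, 2.59], [-0.33, 1.99], [-1.39, 1.29], [0.1, 2.45], [-1.04, 4.18], [0.21, 1.99], [-2.66, 2.66]. Speed limits (rad/s): [2.57, 2.57, 3.14, 3.14, 3.14, 3.14, 3.14].

### API

Orientations are given as a 3x3 rotation matrix whose columns are the frame's x, y, z axes.
In Python, from rig import * gives the robot as it stands. Calls block until the motion is done:
- movep(position, orientation): joint-space move of the TCP to a pose.
- move_l(position, attitude=None, feed=0.15, until_force=None): straight line of the TCP; attitude=None keeps the orientation; feed is the mean speed in m/s. With until_force (N) it stops when the force on the tool has changed by that much, and returns True; else False.
- move_joints(angles): joint-space move.
- command_gripper(opening, newtons=None): finger opening in m; newtons is the grip in N (None keeps the last); returns when the fingers have stopped.
- sleep(seconds).
- inverse_kinematics(position, orientation): joint angles nearest the present ones, or None.
- sense(): the state.
- camera(name): name is "side" or "top"; returns (picture, depth): 420x560x3 uint8, red, green, blue; 420x560 float32, m along the optical axis (not along the pixel's ray), 0 where there is no reading.
- camera_params(name): a dict with "K" (3x3 intrinsics, pixels), "position" and "rotation" of the camera in the world. Camera axes: x right, y down, z forward; pixel columns grow to the right and rows downward; lengths in m; the calibration is good to about 2 mm. A picture is of the moment at which its call begins. camera_params takes no time and is no camera call.
A pose or a line that the arm cannot do raises Unreachable and nothing moves.
- finish_job(): hands the job in; it is judged then, once.
The state is a dict: "time_s": time; "joint_pos": joint angles; "qd": joint speeds; "joint_efforts": joint torques, N m; "position": TCP position; "tcp_rot": TCP orientation; "wrist_force": force on the tool from outside, world axes, zero at the start; "ft_torque": the same for the moment, N m; "finger_gap": finger opening in m; "gripper_force": force on a finger pad.
Only numpy, scipy, OpenCV 4.12 (cv2) and the standard library are available. Lean on these libraries where they do the work, as an engineer would, in place of code of your own. Each camera call takes 0.05 s, during which the arm holds its last target. There are 200 camera calls.

### The job

Lay the mains adapter flat in the low cam-lever work holder at the front of the bench, in the middle between its two open jaws with its long sides facing them, and let go; then push the black-gripped cam lever through its quarter turn to the end stop so that the adapter is clamped tight. Let go of everything and leave the jar, the heatsink and the battery where they are.

Things in the scene. Friction and masses are not known exactly. Their poses are not given: they have to be found in the camera images.
- adapter_mid (a point): Centre (17 mm above the underside) of the loose mains adapter: dark grey plastic block, body 52 mm wide (its x), 72 mm long (its y), 34 mm high, 0.14 kg, with a stub at each end (107 mm over the stubs). Lies flat, z up. Take it across the 52 mm width by the upper 18 mm of its sides, so that the fingertips stay above the low jaws when it is set down. Either way round along y will do.
- holder: Work holder, fixed to the bench: aluminium plate 12 mm thick with two low steel jaws and a cam lever. Origin at z = 0 under the middle of the open nest; x runs from the lever's end through the sliding jaw to the fixed jaw, z up. Plate from x = -125 to +60 mm, 72 mm wide (y) around the nest, 56 mm at the lever's end. Not part of it: the microscope (x over 0.46, y over 0.09 m, 0.44 m high).
- holder_nest (a point): Middle of the open nest on the plate's top, 12 mm above the bench, axes as the holder's. The adapter rests here, its y along the holder's y. Fixed jaw face at x = +34 mm; sprung pad of the sliding jaw at x = -34 mm, moving 12 mm per rad of lever to +x; it shifts the adapter to the fixed jaw and squeezes it with about 6 N. Jaws 56 mm long (y), tops 12 mm above the plate.
- cam_lever (a joint): Angle of the cam lever about its upright hinge, rad: 0 = open, handle pointing midway between the holder's -x and -y (to the right and away from the robot); grows clockwise seen from above; 1.571 = end stop, clamped, handle midway between the holder's -x and +y (to the right and towards the robot). It starts between 0 and 0.2. It stays where it is left; about 2 N at the grip moves it.
- lever_hinge (a point): Point on the lever's hinge axis, 92 mm from the nest middle towards the holder's -x, 50 mm above the bench (level with the grip). The steel hub there is 22 mm across up to 43 mm above the bench, on a flat cam disc.
- lever_grip (a point): Middle of the lever's black round grip, 65 mm from the hinge axis, 50 mm above the bench. The grip is a level bar 17 mm thick, from 34 to 96 mm from the hinge axis, pointing away from it, with free space of 41 mm below it. Its axes turn with the lever; its -x points out along the lever.
- flux_jar: Bystander: round jar with a lid, 48 mm across, 35 mm high, well behind the holder; origin at its underside.
- heatsink: Bystander: black finned heatsink, 40 x 40 x 22 mm, well behind the holder; origin at its underside.
- battery: Bystander: block battery, 27 x 50 x 18 mm, lying at the front right of the bench; origin at its underside.
Things that resemble listed ones, but are neither listed nor needed, are in the scene too. Leave any blue look-alike of the part that bears adapter_mid alone.

How it is judged:
On the way:
1. the adapter lies flat between the open jaws, let go (x of adapter_mid in the frame of holder_nest between -0.02 and 0.02 m and y of adapter_mid in the frame of holder_nest between -0.02 and 0.02 m and z of adapter_mid in the frame of holder_nest between 0.011 and 0.021 m and angle between adapter_mid's own z axis and vertical below 0.12 rad and angle between the y axis of adapter_mid and the y axis of holder_nest, either way round below 0.2 rad and contact force between the fingers and adapter below 0.2 N and value of joint cam_lever below 0.8 rad), for 0.2 s.
At the end, for the whole second after the job is handed in: Lever within 0.1 rad of its end stop; adapter at rest flat on the plate between the jaws: centre within 20 mm of the nest middle (x and y) and 11 to 21 mm above the plate, tilt under 0.12 rad, length within 0.2 rad of the holder's y; squeezed (contact force with holder over 4 N) (x of adapter_mid in the frame of holder_nest between -0.02 and 0.02 m and y of adapter_mid in the frame of holder_nest between -0.02 and 0.02 m and z of adapter_mid in the frame of holder_nest between 0.011 and 0.021 m and angle between adapter_mid's own z axis and vertical below 0.12 rad and angle between the y axis of adapter_mid and the y axis of holder_nest, either way round below 0.2 rad and value of joint cam_lever above 1.47 rad and contact force between adapter and holder above 4 N and linear speed of adapter below 0.02 m/s); the robot touches nothing.
It fails at once if the flux jar is moved by more than 30 mm (distance of flux_jar from where it was at the start of the episode above 0.03 m).
It fails at once if the heatsink is moved by more than 30 mm (distance of heatsink from where it was at the start of the episode above 0.03 m).
It fails at once if the battery is moved by more than 30 mm (distance of battery from where it was at the start of the episode above 0.03 m).
It also fails if it takes over 64 s, if anything falls off the work surface, if the arm or the gripper's body presses on something with over 40 N, if the wrist force passes 120 N, or if a joint passes its speed limit or range.

## Working session

There is one attempt and no reset: what is moved stays moved. The work goes in short steps, each a Python script; the robot and the scene stay as the last script left them, time stands still between calls to the robot, and variables do not carry over. Pictures are saved under pics/ and viewed, at most 10 in all, crops included, and the job is handed in when it is done.

```bash
mkdir -p pics
python3 - <<'E'
from rig import *
import cv2,numpy as np
for n in("top","side"):
    p,d=camera(n);cv2.imwrite(f"pics/{n}0.png",p[:,:,::-1]);np.save(f"pics/{n}0.npy",d)
    c=camera_params(n);print(n,np.round(c["K"],1).tolist(),np.round(c["position"],3),np.round(c["rotation"],3).tolist())
E
```

```text
top [[505.1, 0.0, 278.1], [0.0, 505.1, 215.7], [0.0, 0.0, 1.0]] [ 0.445 -0.125  1.086] [[-0.005, -0.986, 0.165], [-1.0, 0.005, 0.004], [-0.005, -0.165, -0.986]]
side [[383.8, 0.0, 280.9], [0.0, 383.8, 206.2], [0.0, 0.0, 1.0]] [ 0.256 -0.379  0.808] [[0.597, -0.693, 0.405], [-0.802, -0.508, 0.313], [-0.011, -0.512, -0.859]]
```

View pics/top0.png

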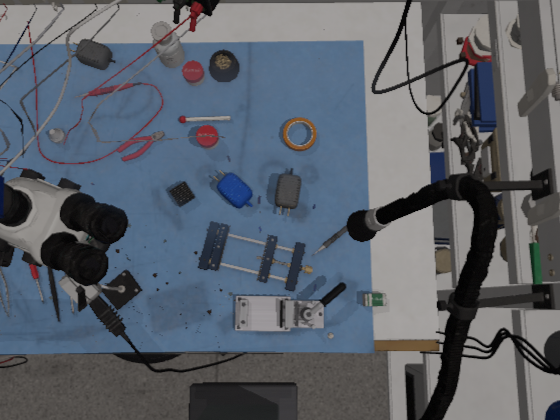

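View pics/side0.png

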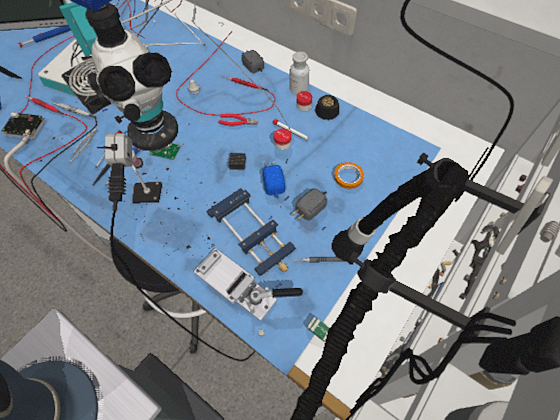

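The top view shows these candidates for the adapter:
- dark grey block at (287,190)
- blue block at (235,190), the excluded look-alike
- grey block at (95,54), far back by the cables

The holder is at (280,313) with its lever grip at (333,295). The battery is at (375,299). Next I measure and take an enlarged crop.

```bash
cat > h.py <<'E'
import numpy as np,cv2
from rig import *
def cloud(n,d):
    c=camera_params(n);K=c["K"];v,u=np.indices(d.shape)
    P=np.stack([(u-K[0][2])/K[0][0]*d,(v-K[1][2])/K[1][1]*d,d],-1)
    return P@np.array(c["rotation"]).T+np.array(c["position"])
def blob(P,box,zlo,zhi,img=None,cond=None):
    u0,u1,v0,v1=box;Q=P[v0:v1,u0:u1].reshape(-1,3);m=(Q[:,2]>zlo)&(Q[:,2]<zhi)
    if cond is not None:m&=cond[v0:v1,u0:u1].ravel()
    Q=Q[m];r=cv2.minAreaRect((Q[:,:2]*1000).astype(np.float32))
    return np.round(r[0],1),np.round(r[1],1),round(r[2],1),np.round(np.percentile(Q[:,2],[5,50,95])*1000,1),len(Q)
E
python3 - <<'E'
from h import *
d=np.load("pics/top0.npy");P=cloud("top",d);im=cv2.imread("pics/top0.png")
print("table",P[200,330],P[330,180])
for nm,b,lo,hi in [("grey",(262,315,160,222),.026,.045),("blue",(205,262,165,215),.026,.05),("far",(70,120,35,75),.026,.08),
  ("plate",(225,335,285,340),.008,.016),("jaws",(225,335,285,340),.019,.028),("lever",(310,352,278,312),.047,.066),("bat",(355,395,285,312),.008,.03),("vise",(195,315,215,292),.01,.12)]:
    print(nm,*blob(P,b,lo,hi))
print("hose z",P[225,360],P[190,470],P[205,425],"scope",P[220,95],P[262,85])
a=cv2.resize(im[150:345,195:395],None,fx=3,fy=3,interpolation=cv2.INTER_CUBIC);cv2.imwrite("pics/crop1.png",a)
E
```

```text
table [ 0.6599479  -0.23466444  0.00246682] [ 0.38364509  0.08651959 -0.00061572]
grey [ 677.6 -142.4] [50.8 70.1] 79.3 [28.7 33.9 37.9] 707
blue [680.5 -27.9] [69.6 50.4] 44.9 [28.8 34.  37.8] 706
far [997.8 296. ] [73.7 51. ] 67.0 [27.9 34.  37.8] 577
plate [ 422.9 -119.8] [ 96.9 188.7] 9.3 [ 9.6 12.7 15.3] 1840
jaws [ 426.9 -114.1] [ 77.6 148.4] 2.8 [20.8 24.4 27.4] 643
lever [ 450.3 -222.7] [17.9 87.4] 37.9 [48.8 56.9 61.7] 316
bat [ 446.  -319.3] [54.4 24.9] 89.7 [11.2 16.9 22. ] 298
vise [560.5 -82.3] [239.6 153.7] 76.0 [11.9 17.9 43.6] 2454
hose z [ 0.5811587  -0.27319187  0.16036025] [ 0.58337767 -0.36979868  0.44953505] [ 0.58253908 -0.33977013  0.35077382] scope [0.5561109  0.13261269 0.3923278 ] [0.49899793 0.14960028 0.37568994]
```

View pics/crop1.png

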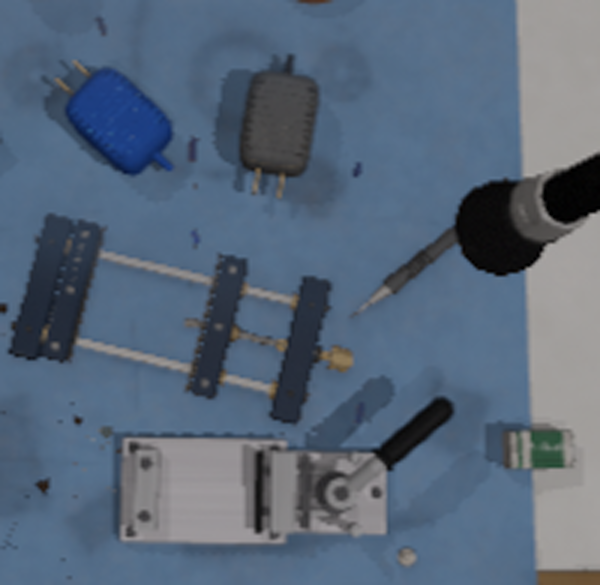

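The grey block at (287,190) fits: it is dark grey, measures 51x70x34 mm and is within reach at (0.678,-0.142). The blue one is excluded, and the one at (95,54) is out of reach (r≈1.04 m). The crop also shows the holder's fixed jaw on the left, the sliding jaw and the hinge, and the grip pointing up and to the right. Next come the holder pose and the obstacle heights.

Run:
```python
from h import *
d=np.load("pics/top0.npy");P=cloud("top",d);im=cv2.imread("pics/top0.png");hsv=cv2.cvtColor(im,cv2.COLOR_BGR2HSV)
grey=hsv[:,:,1]<60
for nm,b,lo,hi in [("plate",(230,330,290,335),.007,.017),("plateL",(238,286,290,335),.008,.016),("fixjaw",(230,262,290,335),.020,.028),("slidejaw",(275,305,290,335),.02,.028),("hub",(297,318,303,322),.03,.05)]:
    print(nm,*blob(P,b,lo,hi,cond=grey))
# orientation from plate edges: fit top/bottom outline lines over columns
for sgn in(0,1):
    pts=[]
    for u in range(240,284,3):
        col=[v for v in range(285,340) if .006<P[v,u,2]<.03 and grey[v,u]]
        pts.append(P[col[-1 if sgn else 0],u])
    pts=np.array(pts);l=np.polyfit(pts[:,1],pts[:,0],1);print("edge",l,np.median(pts[:,0]))
m=hsv[:,:,2]<60
print("grip",*blob(P,(316,352,278,312),.045,.068,cond=m))
for x0 in np.arange(.2,1.0,.1):
    r=[]
    for y0 in np.arange(-.55,.55,.1):
        Q=P[(abs(P[...,0]-x0)<.05)&(abs(P[...,1]-y0)<.05)&(d>0)]
        r.append(round(float(Q[:,2].max()),2) if len(Q) else -1)
    print(round(x0,2),r)
ds=np.load("pics/side0.npy");S=cloud("side",ds)
for u,v in[(350,245),(375,215),(450,180),(380,280),(350,330),(312,400)]:print((u,v),np.round(S[v,u],3))
print(blob(S,(285,335,180,228),.026,.045)); print(blob(S,(272,306,282,300),.045,.068))
s=sense();print(s["joint_pos"],s["position"],s["tcp_rot"])
R=np.array([[0,1,0],[1,0,0],[0,0,-1.]])
for p in([.166,.5,.6],[.45,.3,.6],[.5,0,.6],[.6,-.14,.5],[.678,-.142,.2]):print(p,inverse_kinematics(p,R))
```

```text
plate [ 418.2 -122.3] [183.9  70. ] 89.7 [ 9.5 12.7 15.7] 1877
plateL [418.4 -85.1] [99. 70.] 89.7 [ 9.6 12.7 15.2] 1295
fixjaw [419.8 -47.9] [55.2 16.9] 1.2 [21.6 24.6 27.5] 209
slidejaw [ 417.3 -148.9] [49.7 54.9] 89.7 [21.1 24.3 27.3] 409
hub [ 420.3 -185. ] [22.8 39.1] 39.4 [30.9 44.2 48.8] 143
edge [0.004532   0.45375654] 0.45337652544720125
edge [0.00640975 0.38411929] 0.38357423874441415
grip [ 457.3 -231.3] [15.9 59.2] 40.4 [53.5 57.8 62.1] 226
0.2 [-0.18, -0.18, 0.21, -0.74, -0.65, -0.65, -0.65, -0.65, -0.75, -0.74, -0.74]
0.3 [0.36, 0.35, 0.34, 0.01, 0.01, 0.01, 0.01, 0.1, 0.01, 0.01, 0.01]
0.4 [0.37, 0.48, 0.43, 0.06, 0.06, 0.03, 0.01, 0.14, 0.22, 0.01, 0.01]
0.5 [0.35, 0.51, 0.47, 0.06, 0.04, 0.05, 0.05, 0.39, 0.35, 0.33, 0.02]
0.6 [0.35, 0.52, 0.47, 0.25, 0.05, 0.05, 0.36, 0.39, 0.44, 0.24, 0.0]
0.7 [0.33, 0.52, 0.48, 0.64, 0.04, 0.18, 0.46, 0.46, 0.46, 0.34, 0.12]
0.8 [0.46, 0.46, 0.45, 0.46, 0.46, 0.52, 0.53, 0.53, 0.47, 0.04, 0.01]
0.9 [0.35, 0.45, 0.45, 0.45, 0.45, 0.45, 0.46, 0.46, 0.46, 0.01, 0.07]
(350, 245) [ 0.57  -0.295  0.161]
(375, 215) [ 0.581 -0.315  0.279]
[... 405 characters left out ...]
 0.65374844 0.25535182] [[-9.69217012e-01  2.46207686e-01 -3.98094635e-04]
 [ 2.46208004e-01  9.69215424e-01 -1.75507756e-03]
 [-4.62741240e-05 -1.79906511e-03 -9.99998381e-01]]
[0.166, 0.5, 0.6] [-1.48886618  0.11726305  0.18731311  1.25583988 -0.02223018  1.77047456
 -1.30721999]
[0.45, 0.3, 0.6] [-1.00657799  0.14441129  0.41823203  1.23559385 -0.05970589  1.77353151
 -0.60425131]
[0.5, 0, 0.6] [-0.32666331  0.06383577  0.26629368  1.31517857 -0.01710923  1.76479486
 -0.06418551]
[0.6, -0.14, 0.5] [-0.49736592  0.35799148  0.97434811  1.31936161 -0.29438791  1.61319981
  0.43334121]
[0.678, -0.142, 0.2] [-0.40335059  0.68735983  0.88203083  1.58286777 -0.56777195  1.14551362
  0.60784175]
```

Measurements agree with the given sizes:

| Item | Position (m) | Note |
|---|---|---|
| Adapter | (0.6775, -0.143) | width direction 79.2° |
| Nest | (0.4185, -0.090) | holder x ≈ world +y |
| Hinge | (0.419, -0.182) | |
| Lever | | ≈0.14 rad |

Now I raise the arm, swing it over the microscope and move above the adapter.

```bash
cat >> h.py <<'E'
def Rdown(a):  # tool y at world angle a, pointing down
    c,s=np.cos(a),np.sin(a);return np.array([[-s,c,0],[c,s,0],[0,0,-1.]]).dot(np.diag([1,1,1])) if False else np.column_stack([[-s,c,0],[c,s,0],[0,0,-1]])
E
python3 - <<'E'
from h import *
print(np.linalg.det(Rdown(1.)))
move_joints([-1.35,.06,-.05,1.315,.02,1.766,-.08]);print(sense()["position"],sense()["time_s"])
move_joints([.2,.06,0,1.315,0,1.766,-.08]);print(sense()["position"],sense()["time_s"])
a=np.radians(79.2)
for b in(a,a-np.pi):
    for p in([.6775,-.143,.2],[.6775,-.143,.041]):
        q=inverse_kinematics(p,Rdown(b));print(b,None if q is None else np.round(q,2))
    for p in([.4185,-.09,.15],[.4185,-.09,.053]):
        q=inverse_kinematics(p,Rdown(b+np.radians(10.8)));print(b,None if q is None else np.round(q,2))
d=np.load("pics/top0.npy");P=cloud("top",d);print("knob",P[269,309],P[262,295])
E
```

```text
1.0
[0.13138943 0.4749537  0.59898394] 1.55
[ 0.47342801 -0.13780046  0.60067032] 4.0417
1.3823007675795091 [ 0.23  0.55 -0.12  1.54  0.07  1.06  1.47]
1.3823007675795091 [ 0.21  0.72 -0.09  1.64  0.09  0.78  1.46]
1.3823007675795091 [ 0.17  0.21 -0.06  2.2   0.02  0.73  1.66]
1.3823007675795091 [ 0.16  0.4  -0.06  2.27  0.05  0.48  1.64]
-1.759291886010284 [ 0.1   0.54  0.07  1.55 -0.04  1.05 -1.58]
-1.759291886010284 [ 0.12  0.72  0.04  1.65 -0.04  0.77 -1.58]
-1.759291886010284 [ 0.18  0.21 -0.07  2.2   0.02  0.73 -1.48]
-1.759291886010284 [ 0.16  0.4  -0.06  2.27  0.05  0.48 -1.51]
knob [ 0.5091184  -0.18576469  0.01625454] [ 0.52383135 -0.15630882  0.0187725 ]
```

Run:
```python
from h import *
a=np.radians(79.2)-np.pi;R=Rdown(a)
movep([.6775,-.143,.16],R);command_gripper(.085,30)
move_l([.6775,-.143,.041],feed=.12,until_force=8) and print("contact")
g=command_gripper(.0,35);s=sense();print(g,s["finger_gap"],s["gripper_force"],s["position"])
move_l([.6775,-.143,.14],feed=.12);s=sense();print(s["finger_gap"],s["gripper_force"],s["wrist_force"],s["time_s"])
p,d=camera("side");cv2.imwrite("pics/lift.png",cv2.resize(p[60:300,200:480,::-1],None,fx=2,fy=2))
```

```text
False 0.04777457615729548 36.411407900741324 [ 0.67798293 -0.14318858  0.04206699]
0.04843441123380069 36.21753565734252 [ 0.48656063 -0.61032086 -2.66434554] 8.575
```

View pics/lift.png

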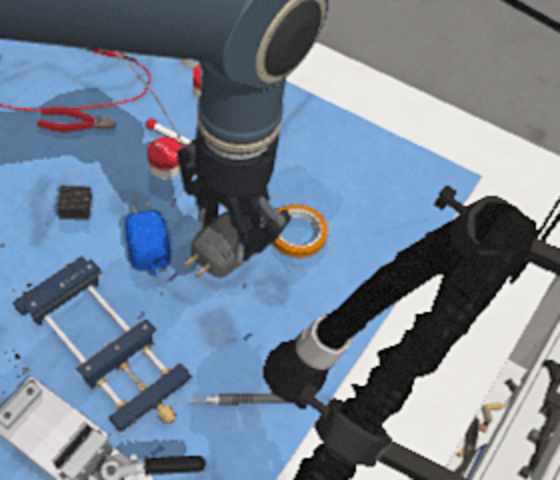

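The adapter is held between the fingers at about (215,245) in this view. Now I place it.

Run:
```python
from h import *
a=np.radians(90)-np.pi;R=Rdown(a-.005)
movep([.4185,-.09,.14],R)
print(move_l([.4185,-.09,.07],feed=.12),sense()["position"])
print(move_l([.4185,-.09,.0525],feed=.04,until_force=5));s=sense();print(s["position"],s["wrist_force"])
command_gripper(.075);s=sense();print(s["finger_gap"],s["gripper_force"])
move_l([.4185,-.09,.2],feed=.15)
movep([.47,.0,.3],R);print(sense()["time_s"])
p,d=camera("top");cv2.imwrite("pics/placed.png",cv2.resize(p[220:350,200:400,::-1],None,fx=3,fy=3));np.save("pics/placed.npy",d)
P=cloud("top",d);print(blob(P,(240,300,270,345),.038,.056))
```

```text
False [ 0.41933256 -0.09011895  0.07018868]
True
[ 0.41873481 -0.09000697  0.05396142] [-1.25896216 -0.19744008  6.75858094]
0.07516810817501242 0.0
12.9667
(array([445.7, -89.5]), array([121.2,  49. ]), 0.2, array([40. , 45.6, 49.1]), 922)
```

View pics/placed.png

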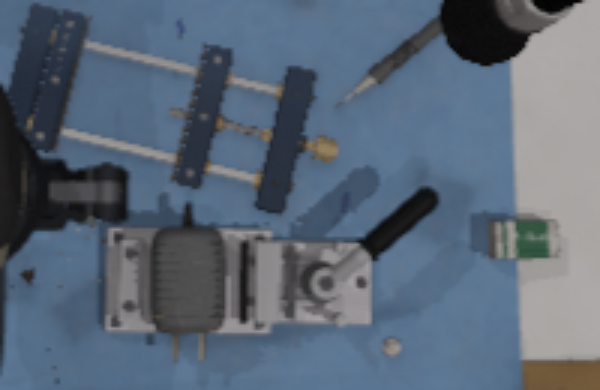

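The adapter sits at crop (188,278), centred between the jaws and upright. Its top is at 46 mm and y = -0.0895. The lever grip at (400,222) is still open. Now I push the lever with closed fingers.

Run:
```python
from h import *
H=np.array([.419,-.182])
def pose(deg,back=.0195,r=.066,z=.055):
    f=np.radians(deg);u=np.array([np.cos(f),np.sin(f)]);n=np.array([-u[1],u[0]])
    return np.r_[H+r*u+back*n,z],Rdown(f)
q=[inverse_kinematics(*pose(a)) for a in(-52,-90,-137)];print([None if x is None else np.round(x,2) for x in q])
assert all(x is not None for x in q)
command_gripper(0)
p,R=pose(-51,.031);movep(p+[0,0,.15],R)
if move_l(p,feed=.12,until_force=6):print("contact going down",sense()["position"]);raise SystemExit
hit=False
for a in list(range(-60,-130,-10))+[-130,-134]:
    p,R=pose(a);hit=move_l(p,R,feed=.08,until_force=25);s=sense();print(a,hit,np.round(s["position"]-p,4),np.round(s["wrist_force"],1))
    if hit:break
print(sense()["time_s"])
```

```text
[array([ 0.33,  0.5 ,  0.03,  2.06, -0.03,  0.59, -0.53]), array([ 0.33,  0.48,  0.12,  2.11, -0.1 ,  0.56, -1.04]), array([ 0.31,  0.42,  0.19,  2.23, -0.16,  0.51, -1.76])]
-60 False [ 0.0002 -0.0001  0.0004] [0.3 0.1 0.4]
-70 False [0.0002 0.0003 0.0001] [-0.3  0.2  0.5]
-80 False [ 0.0002  0.0003 -0.    ] [-0.1  0.1 -0.3]
-90 False [ 0.0001  0.0003 -0.    ] [-0.5 -0.1 -0.2]
-100 False [ 0.0002  0.0002 -0.    ] [ 0.6 -0.1 -0.2]
-110 False [ 0.0002  0.0002 -0.    ] [-0.4  0.1  0. ]
-120 False [ 0.0002  0.0002 -0.    ] [0.3 0.6 0.6]
-130 False [ 0.0002  0.0002 -0.    ] [0.  0.1 0.7]
-134 False [ 0.0004 -0.0001  0.0001] [1.1 0.4 0.4]
19.125
```

Forces are small, so I take a look.

Run:
```python
from h import *
p,d=camera("side");cv2.imwrite("pics/push.png",cv2.resize(p[220:360,160:360,::-1],None,fx=3,fy=3))
```

```text
(no output)
```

View pics/push.png

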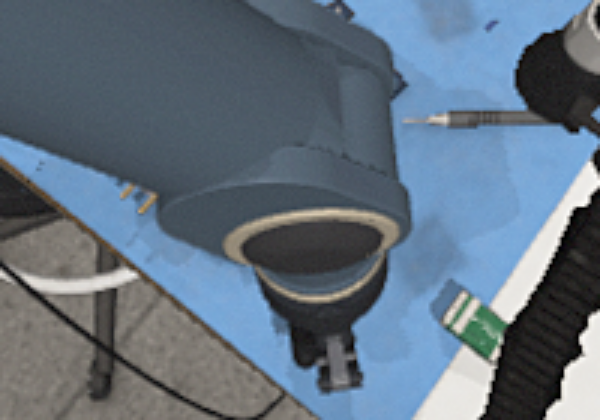

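The arm hides the lever, but the old grip spot at about crop (384,216) looks empty, so it has moved. I push on to the end stop with a force limit.

Run:
```python
from h import *
H=np.array([.419,-.182])
def pose(deg,back=.0195,r=.066,z=.055):
    f=np.radians(deg);u=np.array([np.cos(f),np.sin(f)]);n=np.array([-u[1],u[0]])
    return np.r_[H+r*u+back*n,z],Rdown(f)
for a in(-138,-142,-146,-150):
    p,R=pose(a)
    hit=move_l(p,R,feed=.03,until_force=14);s=sense();print(a,hit,np.round(s["position"]-p,4),np.round(s["wrist_force"],1))
    if hit or np.linalg.norm(s["wrist_force"][:2])>14:break
p0=s["position"];f=np.radians(a);n=np.array([-np.sin(f),np.cos(f),0])
n[:2]=[-np.sin(f),np.cos(f)]
move_l(p0+.03*n,feed=.1);move_l(p0+.03*n+[0,0,.2],feed=.2)
movep([.47,.0,.35],Rdown(np.radians(-90)));print(sense()["time_s"])
pi,d=camera("top");cv2.imwrite("pics/end.png",cv2.resize(pi[220:350,200:400,::-1],None,fx=3,fy=3))
P=cloud("top",d);print(blob(P,(250,296,295,335),.038,.056))
m=cv2.cvtColor(pi,cv2.COLOR_RGB2HSV)[:,:,2]<60
print("grip",blob(P,(310,350,310,350),.045,.068,cond=m))
```

```text
-138 False [ 0.0014 -0.0009  0.0003] [ 4.5 -2.7 -3.5]
-142 False [ 0.0048 -0.0039  0.0011] [10.1 -7.9 -9.6]
-146 False [ 0.008  -0.007   0.0021] [ 15.2 -14.  -11.5]
22.925
(array([420.3, -85.5]), array([70.2, 45. ]), 0.3, array([40.5, 46.1, 49.7]), 761)
grip (array([ 370.2, -226. ]), array([59.3, 15.5]), 45.0, array([53.3, 57.9, 61.3]), 230)
```

View pics/end.png

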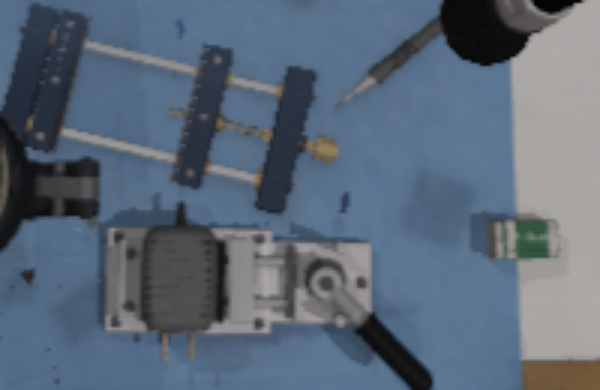

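The lever grip at crop (395,350) now points at exactly 45.0°, which is the end stop. The adapter at (182,280) is shifted flat against the fixed jaw with the pad on it. The robot is clear, so I hand the job in.

```bash
python3 -c "
from rig import *
print(finish_job())"
```

```text
the job is handed in; nothing more can be done
None
```

The adapter is lying flat in the holder, clamped with the lever at its end stop, and the job is handed in at about 23 s. The squeeze force wasn't measured, and `finish_job()` returned no verdict. The arm is clear and the jar, heatsink and battery were not touched.

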